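# Unclip the coffee chest and hold its lid at the balance point

### The arm

A 7-joint arm with a two-finger parallel gripper is mounted at the origin on the work surface. World frame = base frame: x ahead of the robot, y to its left, z up, the work surface at z = 0. Lengths are in m, angles in rad, forces in N, time in s.
With the tool pointing down it reaches from about 0.4 to 0.85 m from the base axis. Payload 10.4 kg.
Tool frame: the origin (TCP) lies between the finger pads; the fingertips stand 8 mm ahead of it and the grasp point (between the pads) lies 11 mm behind it; z points along the fingers, y is the direction in which the jaws open and shut (so a half turn about z gives the same grasp; the last joint's range is limited). The gripper opens to 87 mm and grips with 3 to 60 N. Pads are 19 mm wide; open, the fingers measure 117 mm over their backs; the gripper's body (75 mm by 190 mm) begins 51 mm behind the grasp point.
Start: joints at [-1.194, 0.332, -0.065, 1.46, 0.022, 1.35, -0.088], TCP at [0.243, 0.576, 0.231] pointing down, gripper open.
Joint ranges: [-2.6, 2.6], [-0.5, 2.12], [-1.47, 1.34], [0.16, 2.42], [-1.27, 4.41], [0.06, 2.06], [-2.6, 2.6]. Speed limits (rad/s): [2.22, 2.22, 2.79, 2.79, 3.14, 3.14, 3.14].

### API

Orientations are given as a unit quaternion [w, x, y, z].
In Python, from bench import bot gives the robot as it stands.
- The arm moves only by the tool step_arm, never from a script. Its argument "motion" is a list that holds one entry, the list of rows, each a list of 7 numbers: the shift along the tool's x, y, z scaled (see below), then the turn, a rotation vector about the tool's x, y, z scaled (see below), then the opening, from 0 (shut) to 1 (fully open). In form: [[[dx, dy, dz, wx, wy, wz, hand], ...]]. A call has 1 to 20 rows; each row shifts and turns the commanded pose from where the row before left it, along the tool's axes as they then stand; what a row does not reach is not made up. The controller multiplies each number of a shift by 0.3 m and each number of a turn by pi rad. A row lasts 1/8 s, in which the tool goes at most 62.5 mm and 10.7 degrees, less where a joint would pass 70% of its speed; a pose out of reach is approached as far as the arm can. A call with a number of a shift or a turn outside -1 to 1 is refused whole. A call with a gripper value outside its range is refused whole. The fingers move at their own pace and stop on an object; the grip force is fixed at half the most. Time passes only in rows, so rows that do not move let the fingers close. It gives the time, the measured TCP pose, the force and the opening at its end, in the units of the state.
- bot.observe(): the state, without advancing time (a new reading comes with each control period).
- bot.snapshot(name): name is "scene" or "top" or "wrist"; returns a dict with "pixels" (480x640x3 uint8, red, green, blue), "fx", "fy", "cx", "cy" (pixels), "rvec" (rotation vector, rad) and "tvec" (3), from world to camera coordinates, as OpenCV has them; the wrist camera has in their place "T_tool_cam" (4x4, takes a point from camera to tool coordinates, whose origin is the TCP and whose axes are the flange's). Camera axes: x right, y down, z forward; pixel columns grow to the right and rows downward; lengths in m; the calibration is good to about 2 mm. A picture is of the moment at which its call begins: read the wrist's pose just before it. There is no depth.
- bot.sign_off(): hands the job in, once; it reports no verdict.
The state is a dict: "clock": time; "joint_pos": joint angles; "qd": joint speeds; "joint_efforts": joint torques, N m; "eef_pos": TCP position; "eef_rot": TCP orientation; "wrist_force": force on the tool from outside, world axes, zero at the start; "wrist_torque": the same for the moment, N m; "gripper_width": finger opening in m.
Only numpy, scipy, OpenCV 4.12 (cv2) and the standard library are available. Lean on these libraries where they do the work, as an engineer would, in place of code of your own. Each camera call takes 0.05 s, during which the arm holds its last target.

### The job

I am about to screw the stay back onto the lid of the wooden coffee chest, and need the lid held weightless. Squeeze the spring clip open, lift it off the chest, and let it close on the top rail of the bamboo cup rack so that it stays there by itself; then raise the lid by its ball knob to its balance point, where it would fall neither shut nor over backwards, and finish still gripping the knob, holding the lid steady there. Do not drop the lid or let it go over backwards, since nothing stops it without the stay, and leave the cups, the jebena and the screwdriver where they are.

Things in the scene. Friction and masses are not known exactly. Their poses are not given: they have to be found in the camera images.
- chest: wooden coffee chest, fixed, 180 mm (its x) by 240 mm (its y), body 85 mm high with a boxed lid 30 mm deep on it (lid top 115 mm above the table). Origin: centre of its underside, on the table. x points from the front (knob, keeper) to the hinged back, y to the left, z up.
- keeper_top (a point): top middle of the keeper at the chest's front, 149 mm up: a steel tongue (4 mm thick, fixed to the chest) stands against a wooden lip (10 mm thick) that rises 34 mm from the lid's front edge, both 44 mm wide along y, 14 mm thick together along x. The clip pinches the two and keeps the lid shut.
- lid_hinge (a point): middle of the lid's hinge pin, which runs along the chest's y, 85 mm above the table, 93 mm behind the chest's centre.
- lid (a joint): lid's hinge angle: 0 shut, growing as it opens up and back. Swings freely, no stop before 3.0. Lid and knob weigh about 0.5 kg. Balance point: 1.33 rad, for the weight lies above the hinge line; the lid then still leans 14 degrees from upright towards shut. Below that it falls shut, above it falls over backwards.
- knob (a point): brass ball knob, 28 mm diameter, on the lid's top near the middle of its front edge; origin at the ball's centre, 26 mm off the lid's top. Moves with the lid: 160 mm in front of and 56 mm above the hinge pin when shut (radius 169.5 mm). Pinched along the hinge line (chest's y) by fingers that keep pointing down, the ball turns between them as the lid swings.
- clip: steel spring clip with orange handles, like a big clothes peg standing upright, jaws down, 80 g, 79 mm high, 22 mm wide along its y. Origin: on its hinge pin, 16 to 19 mm above the keeper's top at the start. Handles are squeezed and jaws open along its x; z points up to the handles. The frame rides on one lever and tilts up to 13 degrees as the handles are squeezed.
- clip_grip (a point): middle between the two handle ends, 40 mm above the clip's pin: squeeze here along the clip's x. The ends are bars 8 mm thick, 26 mm long along y; 44 mm over their outsides while the clip sits on 14 mm, 25 mm squeezed fully open, 65 mm shut. Full opening takes about 15 N. When squeezed the pin sinks about 3 mm below its place.
- clip_mouth (a point): middle of the mouth between the two rubber jaw pads, 28 mm below the clip's pin. Pads 20 mm wide, 14 mm high, reaching down to 35 mm below the pin; the throat takes an edge up to 7 mm below the pin. They pinch with about 13 N.
- clip_jaw (a joint): opening of the clip: 0 with the pads parallel, 14 mm apart (on the keeper or on the rail), +0.46 fully squeezed open (pads about 27 mm apart), -0.5 shut on nothing.
- rack: bamboo cup rack, fixed, 150 mm (its x) by 220 mm (its y): a tray 30 mm high with six square slots and an upright rail along its back. Origin: centre of its underside, on the table; x towards its back, y to the left along the rail, z up.
- rail_top (a point): middle of the top edge of the rack's rail, 100 mm above the table. The rail is an upright bamboo board 14 mm thick (rack's x), 220 mm long (rack's y), 34 mm high, free in front, behind and above.
- cup_a: white ceramic cup without handle, 60 mm wide, 50 mm high, standing in a front slot of the rack; origin at the centre of its underside. Leave alone.
- cup_b: blue ceramic cup, same size, in another front slot; origin at the centre of its underside. Leave alone.
- jebena: black clay coffee pot with long neck, handle and spout, 142 mm wide, 244 mm high, standing on an 18 mm silicone ring; origin at the centre of its underside. Leave alone.
- screwdriver: screwdriver lying on the table to the left of the chest; leave alone.
Mind the look-alikes: they are no part of the job. There is more than one size of the clip; the job needs the smaller.

How it is judged:
By the outcome, as a careful person would: the job done as asked, in the order asked, and still so for the second after the job is handed in, while the arm keeps its last pose, push and grip.
It also fails if it takes over 64 s, if anything falls off the work surface, if the arm or the gripper's body presses on something with over 40 N, if the wrist force passes 120 N, or if a joint passes its speed limit or range.

## Working session

There is one attempt and no reset: what is moved stays moved. The work goes in short steps, Python scripts to look and compute and a tool call to move; the robot and the scene stay as the last step left them, time stands still between calls to the robot, and variables do not carry over. Pictures are saved under pics/ and viewed, and the job is handed in when it is done.

Besides the shell and the picture viewer there is one more tool, called after ">>>" as name(argument=value, ...), one argument or row to a line, values as JSON. step_arm: Moves the arm, as the interface text tells. Shifts and turns lie within -1 to 1; 1 stands for 0.3 m of shift or pi rad of turn. Its arguments: {"type":"object","properties":{"motion":{"type":"array"}},"required":["motion"]}

```bash
ls; mkdir -p pics; python3 - <<'E'
from bench import bot
import cv2,json
print(bot.observe())
for n in ["scene","top","wrist"]:
    s=bot.snapshot(n); cv2.imwrite(f"pics/{n}0.png",s["pixels"][:,:,::-1]); print(n,{k:v for k,v in s.items() if k!="pixels"})
E
```

```text
pics
{'clock': 0.0, 'joint_pos': array([-1.19360739,  0.33291173, -0.06467345,  1.46093658,  0.02159225,
        1.34989296, -0.08850442]), 'qd': array([ 0.00175715, -0.00010266,  0.00084944, -0.00145451, -0.00176879,
        0.00069079,  0.0024233 ]), 'joint_efforts': array([-9.81331505e-04, -6.23242307e+01,  2.39373866e-02, -3.89900851e+01,
       -6.15647575e-02,  3.94124107e-02,  9.54623056e-05]), 'eef_pos': array([0.24313672, 0.57536337, 0.22973123]), 'eef_rot': array([-1.11186458e-04,  1.98570912e-01,  9.80086254e-01, -7.18263730e-04]), 'wrist_force': array([-0.04385954,  0.09937214, -0.39851377]), 'wrist_torque': array([-0.02873741, -0.02282625, -0.00026304]), 'gripper_width': 0.08741330094405592}
scene {'fx': 450.10549656845495, 'fy': 450.10549656845495, 'cx': 316.1666207101427, 'cy': 239.74665596847856, 'rvec': array([ 0.94608161,  2.64709538, -0.85380252]), 'tvec': array([ 0.36261203, -0.21871716,  1.4357558 ])}
top {'fx': 617.2241980456275, 'fy': 617.2241980456275, 'cx': 316.4157700623479, 'cy': 236.96918189722982, 'rvec': array([ 2.18601094, -2.20469802,  0.06607842]), 'tvec': array([0.04356125, 0.51683306, 1.66922288])}
wrist {'fx': 342.46367329085444, 'fy': 342.46367329085444, 'cx': 314.9941894914799, 'cy': 233.37285817191463, 'T_tool_cam': array([[ 3.40892347e-04, -9.69141660e-01, -2.46504213e-01,
         6.56818627e-02],
       [ 9.99999458e-01,  8.78757598e-05,  1.03741879e-03,
        -4.06580051e-04],
       [-9.83744026e-04, -2.46504433e-01,  9.69141164e-01,
        -1.54242939e-01],
       [ 0.00000000e+00,  0.00000000e+00,  0.00000000e+00,
         1.00000000e+00]])}
```

View pics/scene0.png

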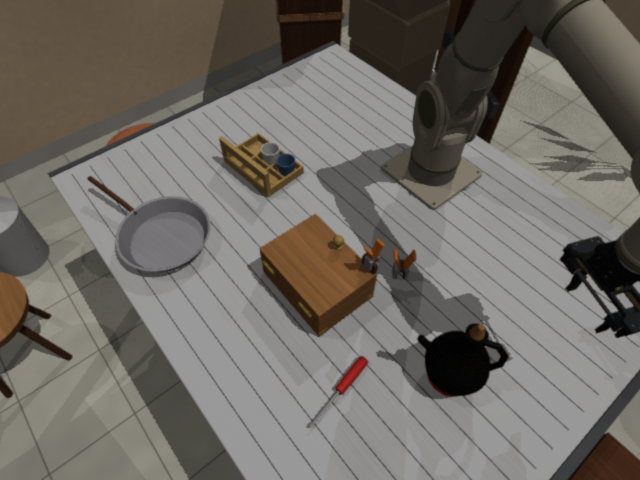

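View pics/top0.png

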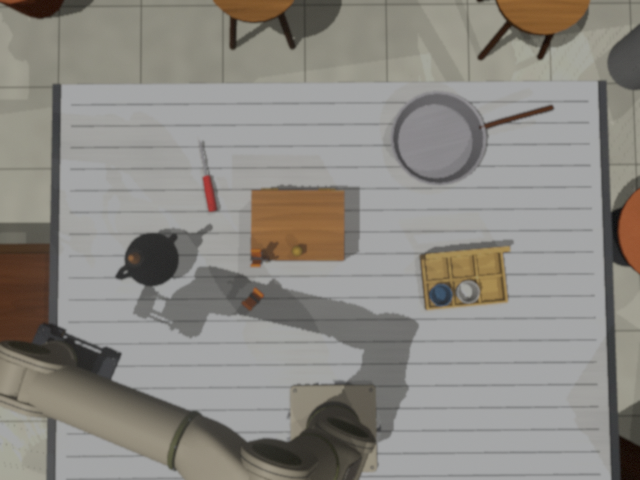

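View pics/wrist0.png

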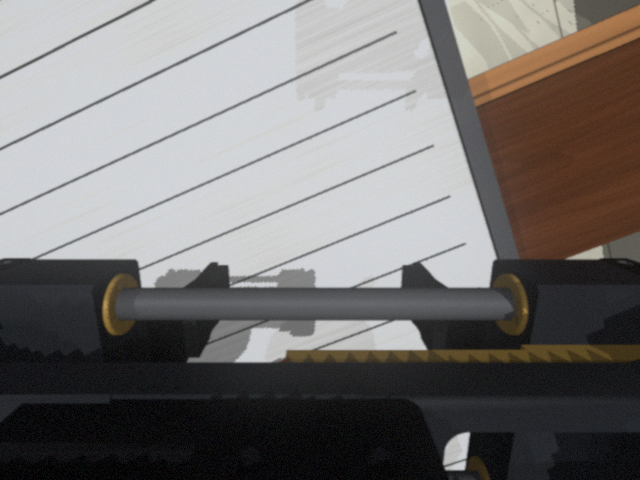

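```bash
cat > h.py <<'E'
import numpy as np, cv2
from scipy.spatial.transform import Rotation as R
def cam(s,state=None):
    K=np.array([[s["fx"],0,s["cx"]],[0,s["fy"],s["cy"]],[0,0,1]])
    if "rvec" in s:
        Rm=cv2.Rodrigues(s["rvec"])[0]; t=s["tvec"]
        return K,Rm,t
    w,x,y,z=state["eef_rot"]; T=np.eye(4);T[:3,:3]=R.from_quat([x,y,z,w]).as_matrix();T[:3,3]=state["eef_pos"]
    W=np.linalg.inv(T@s["T_tool_cam"]); return K,W[:3,:3],W[:3,3]
def ray(c,px):
    K,Rm,t=c; o=-Rm.T@t; d=Rm.T@np.linalg.inv(K)@np.array([px[0],px[1],1.]); return o,d/np.linalg.norm(d)
def onz(c,px,z):
    o,d=ray(c,px); return o+d*(z-o[2])/d[2]
def tri(cs,pxs):
    A=np.zeros((3,3));b=np.zeros(3);rs=[ray(c,p) for c,p in zip(cs,pxs)]
    for o,d in rs:
        P=np.eye(3)-np.outer(d,d);A+=P;b+=P@o
    X=np.linalg.solve(A,b); return X,[np.linalg.norm((np.eye(3)-np.outer(d,d))@(X-o))*1000 for o,d in rs]
def proj(c,X):
    K,Rm,t=c; p=K@(Rm@np.asarray(X)+t); return p[:2]/p[2]
E
cat > crop.py <<'E'
import cv2,sys
f,x0,y0,x1,y1,k,o=sys.argv[1:]; x0,y0,x1,y1=map(int,(x0,y0,x1,y1))
i=cv2.imread(f)[y0:y1,x0:x1]; cv2.imwrite(o,cv2.resize(i,None,fx=float(k),fy=float(k),interpolation=cv2.INTER_CUBIC))
E
python3 crop.py pics/scene0.png 250 210 430 330 4.4 pics/c1.png
python3 crop.py pics/top0.png 230 180 360 320 4.2 pics/c2.png
python3 crop.py pics/scene0.png 210 120 310 200 7 pics/c3.png
python3 - <<'E'
from bench import bot
from h import *
t=cam(bot.snapshot("top")); s=cam(bot.snapshot("scene"))
print("cam s",-s[1].T@s[2],"t",-t[1].T@t[2])
for n,p,z in [("clip on chest",(257,257),.2),("clip table",(253,299),.05),("knob",(297,252),.14),("railL",(422,253),.1),("railR",(509,249),.1)]: print(n,onz(t,p,z))
for n,a,b in [("clip",(257,257),(373,252))]: print(n,tri([t,s],[a,b]))
E
```

```text
cam s [0.92110326 0.55829485 1.03951674] t [0.42355718 0.04716326 1.69519733]
clip on chest [0.45948333 0.18429716 0.2       ]
clip table [0.35175418 0.2090294  0.05      ]
knob [0.47266147 0.08900961 0.14      ]
railL [ 0.46859034 -0.23317623  0.1       ]
railR [ 0.47702983 -0.4587798   0.1       ]
clip (array([0.45760188, 0.18822759, 0.18423638]), [np.float64(3.3544243383687817), np.float64(3.3544243383687236)])
```

View pics/c1.png

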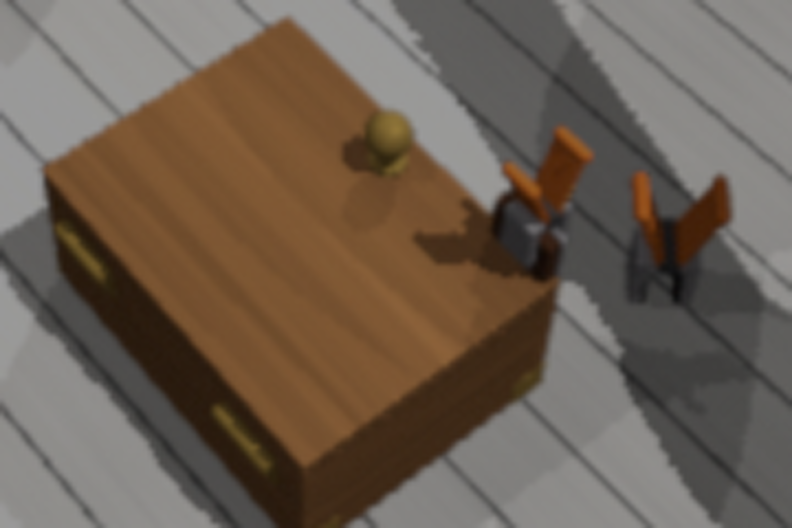

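View pics/c2.png

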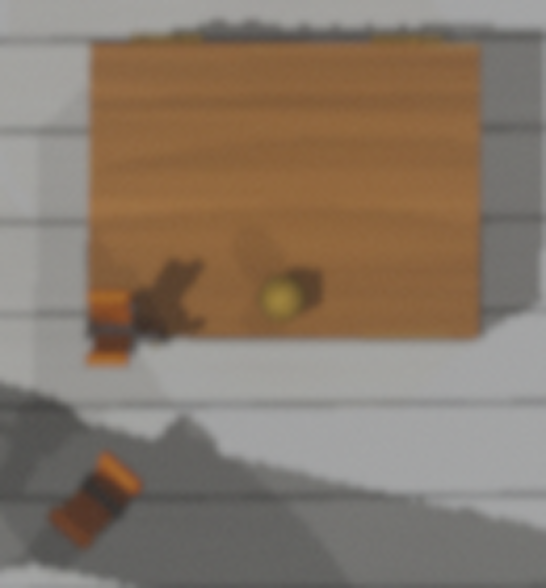

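View pics/c3.png

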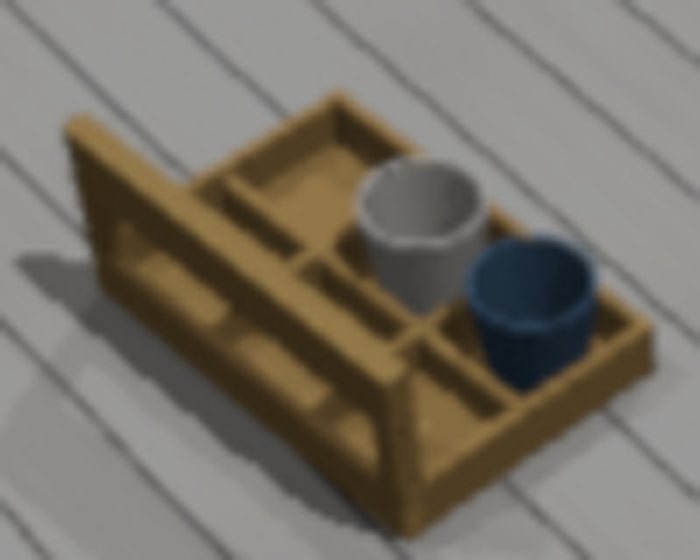

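Two orange clips. One pinches the chest keeper (top px 257,257, scene 373,252). The other stands shut and loose on the table (top 253,299, scene 403,262) and looks a little larger. The one on the keeper is the job's clip. The chest front faces the robot, and the rail runs along world y. I'm raising the arm over the jebena's height, then moving above the clip.

>>> step_arm(
  motion=[
    [[0,0,-0.17,0,0,0,1],[0,0,-0.17,0,0,0,1],[0,0,-0.17,0,0,0,1],[0,0,-0.17,0,0,0,1],[-0.13,-0.102,0,0,0,0,1],[-0.13,-0.102,0,0,0,0,1],[-0.13,-0.102,0,0,0,0,1],[-0.13,-0.102,0,0,0,0,1],[-0.13,-0.102,0,0,0,0,1],[-0.13,-0.102,0,0,0,0,1],[-0.13,-0.102,0,0,0,0,1],[-0.13,-0.102,0,0,0,0,1],[-0.13,-0.102,0,0,0,0,1]],
  ],
)

```text
clock: 1.88
eef_pos: [0.4599, 0.1838, 0.4347]
eef_rot: [0.0, 0.199, 0.98, 0.0]
wrist_force: [1.2, -0.2, 0.0]
gripper_width: 0.0868
```

>>> step_arm(
  motion=[
    [[0,0,0,0,0,0.0532,1],[0,0,0,0,0,0.0532,1],[0,0,0,0,0,0.0532,1],[0,0,0,0,0,0.0532,1],[0,0,0,0,0,0.0532,1],[0,0,0,0,0,0.0532,1],[0,0,0,0,0,0.0532,1],[0,0,0,0,0,0,1],[0,0,0,0,0,0,1]],
  ],
)

```text
clock: 3.0
eef_pos: [0.4594, 0.1854, 0.4345]
eef_rot: [-0.0, 0.705, 0.709, 0.0]
wrist_force: [-0.3, 0.0, -0.0]
gripper_width: 0.0869
```

```bash
python3 - <<'E'
from bench import bot
from h import *
import pickle
o=bot.observe(); s=bot.snapshot("wrist"); pickle.dump((o,s),open("w1.pkl","wb"))
print(o["clock"],o["eef_pos"],o["eef_rot"],o["wrist_force"],o["joint_pos"])
cv2.imwrite("pics/w1.png",s["pixels"][:,:,::-1])
E
```

```text
3.0 [0.45935311 0.18540845 0.4345408 ] [-3.47772453e-05  7.05397234e-01  7.08812204e-01  3.96916406e-05] [-0.25091161  0.01947045 -0.0295355 ] [-0.74471446  0.00640463  0.27230989  1.41800457 -0.00183296  1.71736531
 -0.46784817]
```

View pics/w1.png

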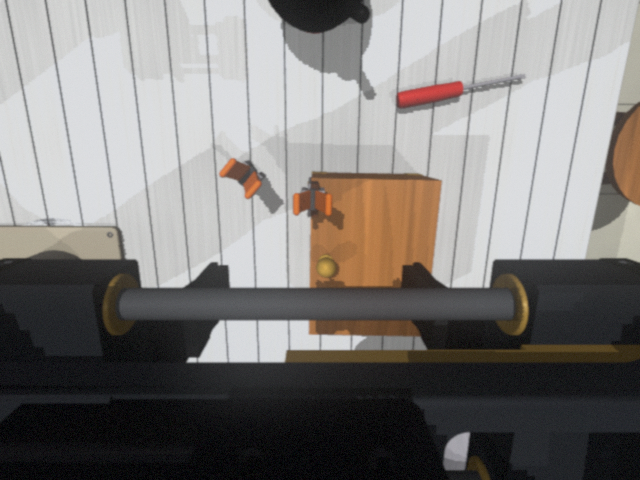

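```bash
python3 crop.py pics/w1.png 200 130 350 290 4 pics/c4.png; python3 - <<'E'
from bench import bot
from h import *
import pickle
o,s=pickle.load(open("w1.pkl","rb")); w=cam(s,o)
T=bot.snapshot("top");S=bot.snapshot("scene")
cs={"w":(s,w),"t":(T,cam(T)),"s":(S,cam(S))}
for n,(im,c) in cs.items():
    hsv=cv2.cvtColor(im["pixels"],cv2.COLOR_RGB2HSV)
    m=cv2.inRange(hsv,(3,170,80),(14,255,255))
    k,l,st,ce=cv2.connectedComponentsWithStats(m)
    for i in range(1,k):
        if st[i,4]>15 : print(n,st[i],ce[i].round(1))
    m=cv2.inRange(hsv,(18,120,60),(32,255,255))
    k,l,st,ce=cv2.connectedComponentsWithStats(m)
    for i in range(1,k):
        if 40<st[i,4]<1500 : print(n,"brass",st[i],ce[i].round(1))
E
```

```text
w [247 182  12  14  48] [252.5 188.1]
w [295 194   4  20  70] [296.4 203.5]
w [322 194  10  22 139] [327.8 204.3]
w brass [317 254  19  23 326] [325.6 265.8]
w brass [498 279  31  56 547] [518.3 315.1]
w brass [103 293  12  41 180] [106.9 315.3]
w brass [425 345 194  10 981] [546.6 349.1]
w brass [318 351  95  12 854] [369.5 356. ]
w brass [477 463  12  17  93] [482.4 472.1]
t [ 3  0 20  4 27] [12.7  1.8]
t brass [292 246  11  10  88] [296.6 250.5]
t brass [451 297  12  10  55] [455.3 302.1]
s [365 240  19  20 127] [375.3 249.3]
s [394 250   7  19  55] [397.2 259.5]
s [412 251   3  10  28] [413.1 255.5]
s brass [ 220  134   83   55 1428] [254.2 162.1]
s brass [333 236  11  14 112] [337.9 242.1]
s brass [298 302  14  16  71] [304.7 309.2]
```

View pics/c4.png

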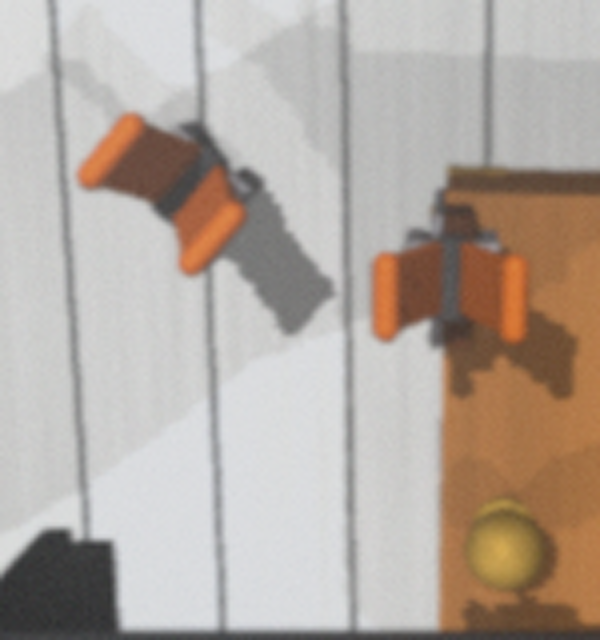

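```bash
python3 - <<'E'
from bench import bot
from h import *
import pickle
o,s=pickle.load(open("w1.pkl","rb")); w=cam(s,o)
t=cam(bot.snapshot("top"));sc=cam(bot.snapshot("scene"))
np.set_printoptions(precision=4,suppress=True)
print("clip w,t,s",tri([w,t,sc],[(312.5,204.4),(256.2,258.1),(375,247)]))
print("clip w,s",tri([w,sc],[(312.5,204.4),(375,247)]))
print("clip w z.206",onz(w,(312.5,204.4),.206), "t",onz(t,(256.2,258.1),.206))
print("knob w,t,s",tri([w,t,sc],[(326.2,266),(296.6,251),(337.9,241.5)]), onz(w,(326.2,266),.141),onz(t,(296.6,251),.141))
E
```

```text
clip w,t,s (array([0.4558, 0.1886, 0.2036]), [np.float64(2.0463884902103686), np.float64(2.8437572866453515), np.float64(4.410573219450014)])
clip w,s (array([0.4565, 0.1913, 0.2083]), [np.float64(2.837218397901549), np.float64(2.8372183979016055)])
clip w z.206 [0.4578 0.1883 0.206 ] t [0.4567 0.1857 0.206 ]
knob w,t,s (array([0.4755, 0.0909, 0.1367]), [np.float64(1.480494639603371), np.float64(0.8695714019953003), np.float64(1.906559196453547)]) [0.4766 0.0917 0.141 ] [0.4752 0.09   0.141 ]
```

>>> step_arm(
  motion=[
    [[0.008,-0.005,0.11,0,0,0,1],[0,0,0.11,0,0,0,1],[0,0,0.11,0,0,0,1],[0,0,0.1,0,0,0,1],[0,0,0,0,0,0,1]],
  ],
)

```text
clock: 3.88
eef_pos: [0.457, 0.1874, 0.3039]
eef_rot: [-0.0, 0.707, 0.708, -0.002]
wrist_force: [-0.1, 0.5, -0.3]
gripper_width: 0.087
```

```bash
python3 - <<'E'
from bench import bot
from h import *
import pickle
o=bot.observe(); s=bot.snapshot("wrist"); pickle.dump((o,s),open("w2.pkl","wb"))
print(o["clock"],o["eef_pos"],o["eef_rot"],o["wrist_force"])
cv2.imwrite("pics/w2.png",s["pixels"][:,:,::-1])
E
python3 crop.py pics/w2.png 230 100 430 260 4 pics/c5.png
```

```text
3.875 [0.45696454 0.18739981 0.30391502] [-4.46048619e-04  7.06503761e-01  7.07707023e-01 -1.73375228e-03] [-0.06270427  0.4871753  -0.32528704]
```

View pics/c5.png

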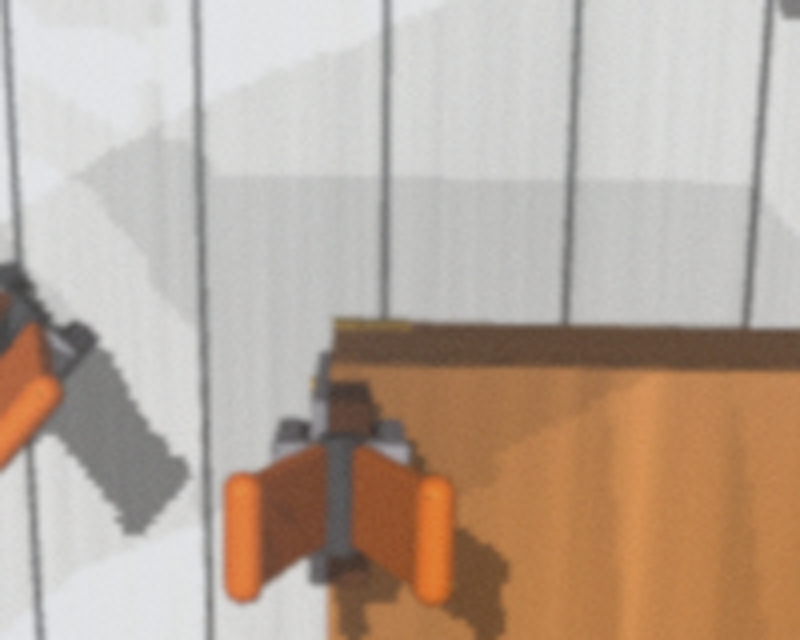

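```bash
python3 - <<'E'
from h import *
import pickle
np.set_printoptions(precision=4,suppress=True)
o,s=pickle.load(open("w1.pkl","rb")); w=cam(s,o)
o,s=pickle.load(open("w2.pkl","rb")); w2=cam(s,o)
p=(314.9,234.9)
print(tri([w,w2],[(312.5,204.4),p]))
print(onz(w2,p,.206),onz(w2,p,.2))
E
```

```text
(array([0.4578, 0.1884, 0.2065]), [np.float64(0.002722340806949218), np.float64(0.0027223408070450425)])
[0.4578 0.1882 0.206 ] [0.4578 0.1867 0.2   ]
```

>>> step_arm(
  motion=[
    [[0.003,0.003,0.09,0,0,0,1],[0,0,0.09,0,0,0,1],[0,0,0.09,0,0,0,1],[0,0,0.09,0,0,0,1],[0,0,0,0,0,0,1],[0,0,0,0,0,0,0.6],[0,0,0,0,0,0,0.6],[0,0,0,0,0,0,0.6]],
  ],
)

```text
clock: 4.92
eef_pos: [0.4592, 0.189, 0.1984]
eef_rot: [0.0, 0.707, 0.708, 0.001]
wrist_force: [-0.1, -0.8, -0.6]
gripper_width: 0.0649
```

```bash
cat > snap.py <<'E'
from bench import bot
from h import *
import sys
o=bot.observe(); s=bot.snapshot(sys.argv[1])
print(o["clock"],o["eef_pos"].round(4),o["eef_rot"].round(3),o["wrist_force"].round(2),o["gripper_width"])
im=s["pixels"][:,:,::-1]
if len(sys.argv)>3:
    a=list(map(int,sys.argv[3:7]));im=im[a[1]:a[3],a[0]:a[2]];im=cv2.resize(im,None,fx=float(sys.argv[7]),fy=float(sys.argv[7]),interpolation=cv2.INTER_CUBIC)
cv2.imwrite(sys.argv[2],im)
E
python3 snap.py wrist pics/w3.png; python3 snap.py scene pics/s3.png 330 200 430 290 7
```

```text
4.925 [0.4592 0.189  0.1984] [0.    0.707 0.708 0.001] [-0.07 -0.81 -0.59] 0.06487624907171974
4.975 [0.4591 0.1889 0.1982] [0.    0.707 0.707 0.001] [-0.39  0.19 -0.75] 0.06085927802366183
```

View pics/w3.png

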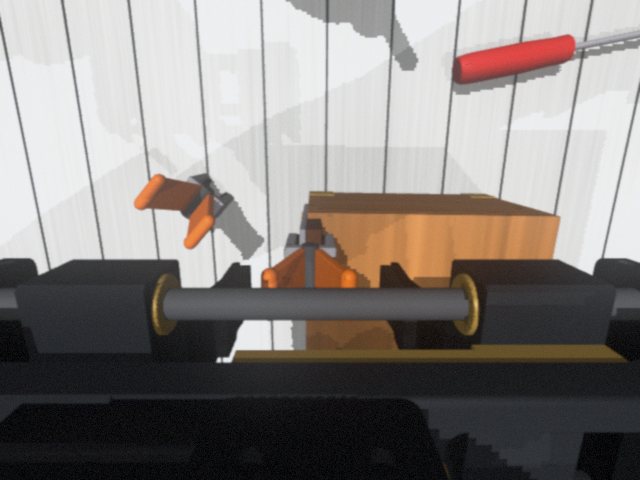

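View pics/s3.png

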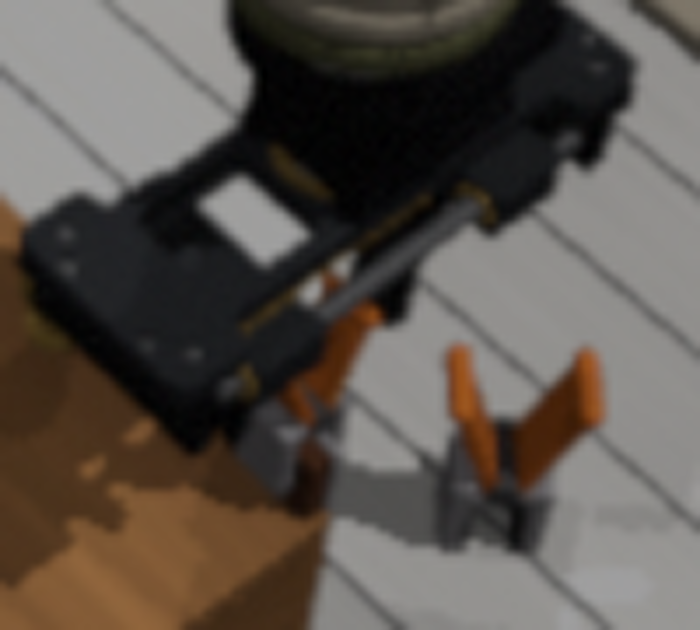

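>>> step_arm(
  motion=[
    [[0,-0.004,0.006,0,0,0,0.5],[0,0,0,0,0,0,0.45],[0,0,0,0,0,0,0.4],[0,0,0,0,0,0,0.35],[0,0,0,0,0,0,0.3],[0,0,0,0,0,0,0.25],[0,0,0,0,0,0,0.25],[0,0,0,0,0,0,0.25],[0,0,0,0,0,0,0.25]],
  ],
)

```text
clock: 6.15
eef_pos: [0.4576, 0.1887, 0.1957]
eef_rot: [0.0, 0.707, 0.708, 0.0]
wrist_force: [-0.3, -0.6, -0.6]
gripper_width: 0.0235
```

```bash
python3 snap.py wrist pics/w4.png; python3 snap.py scene pics/s4.png 330 200 430 290 7
```

```text
6.15 [0.4576 0.1887 0.1957] [0.    0.707 0.708 0.   ] [-0.34 -0.6  -0.55] 0.023462261561556418
6.2 [0.4576 0.1887 0.1957] [-0.     0.707  0.707  0.   ] [ 0.18 -0.1  -1.06] 0.023394456501236446
```

View pics/w4.png

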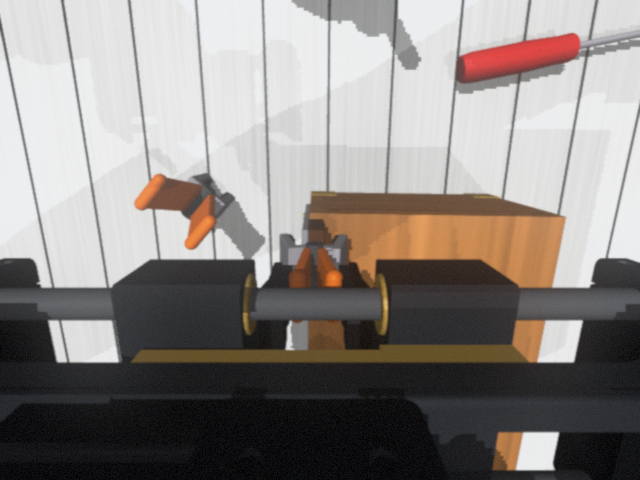

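View pics/s4.png

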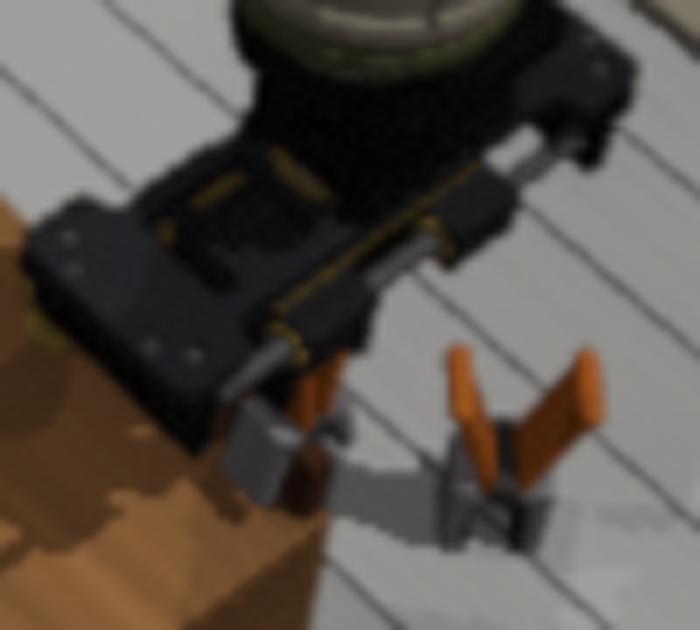

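>>> step_arm(
  motion=[
    [[0,0,-0.02,0,0,0,0.25],[0,0,-0.02,0,0,0,0.25],[0,0,-0.02,0,0,0,0.25],[0,0,-0.02,0,0,0,0.25],[0,0,-0.02,0,0,0,0.25]],
  ],
)

```text
clock: 6.88
eef_pos: [0.4576, 0.1888, 0.2262]
eef_rot: [-0.0, 0.707, 0.707, 0.0]
wrist_force: [0.0, -0.4, -1.5]
gripper_width: 0.0234
```

```bash
python3 snap.py scene pics/s5.png 330 190 430 280 7
```

```text
6.875 [0.4576 0.1888 0.2262] [-0.     0.707  0.707  0.   ] [ 0.02 -0.39 -1.52] 0.023362902072436444
```

View pics/s5.png

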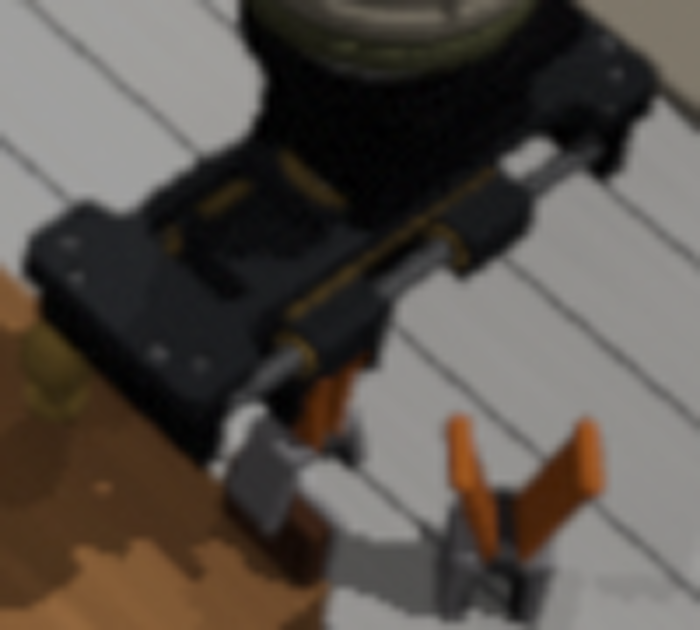

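>>> step_arm(
  motion=[
    [[0,0,-0.12,0,0,0,0.25],[0,0,-0.12,0,0,0,0.25],[0,0,-0.12,0,0,0,0.25],[-0.08,0,0,0,0,0,0.25],[-0.17,0.004,0,0,0,0,0.25],[-0.17,0.004,0,0,0,0,0.25],[-0.17,0.004,0,0,0,0,0.25],[-0.17,0.004,0,0,0,0,0.25],[-0.17,0.004,0,0,0,0,0.25],[-0.17,0.004,0,0,0,0,0.25],[-0.17,0.004,0,0,0,0,0.25],[-0.17,0.004,0,0,0,0,0.25],[-0.17,0.004,0,0,0,0,0.25],[-0.17,0.004,0,0,0,0,0.25],[0,0,0,0,0,0,0.25],[0,0,0,0,0,0,0.25]],
  ],
)

```text
clock: 8.93
eef_pos: [0.4703, -0.3449, 0.3335]
eef_rot: [-0.0, 0.707, 0.707, -0.0]
wrist_force: [0.0, 0.8, -1.2]
gripper_width: 0.0235
```

```bash
python3 - <<'E'
from bench import bot
from h import *
import pickle
o=bot.observe(); s=bot.snapshot("wrist"); pickle.dump((o,s),open("w6.pkl","wb"))
print(o["clock"],o["eef_pos"],o["eef_rot"],o["wrist_force"])
cv2.imwrite("pics/w6.png",s["pixels"][:,:,::-1])
E
python3 snap.py scene pics/s6.png 200 60 400 210 4;python3 snap.py top pics/t6.png 380 200 540 320 5
```

```text
8.925 [ 0.47028764 -0.34488324  0.33348464] [-3.07659646e-04  7.06756593e-01  7.07456729e-01 -2.71157476e-05] [ 2.87351356e-04  8.42772181e-01 -1.15676521e+00]
8.975 [ 0.4706 -0.3442  0.3336] [-0.     0.706  0.708  0.   ] [ 0.13  0.67 -0.84] 0.023121637665078777
9.025 [ 0.4707 -0.3439  0.3338] [-0.     0.706  0.708  0.   ] [ 0.42  0.95 -0.92] 0.02328615967352103
```

View pics/w6.png

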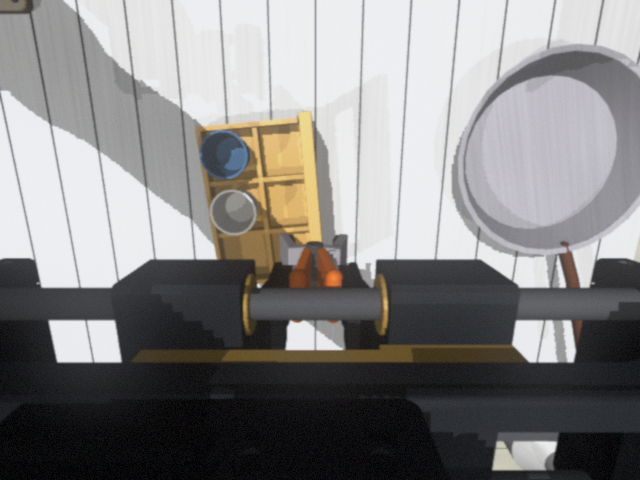

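View pics/s6.png

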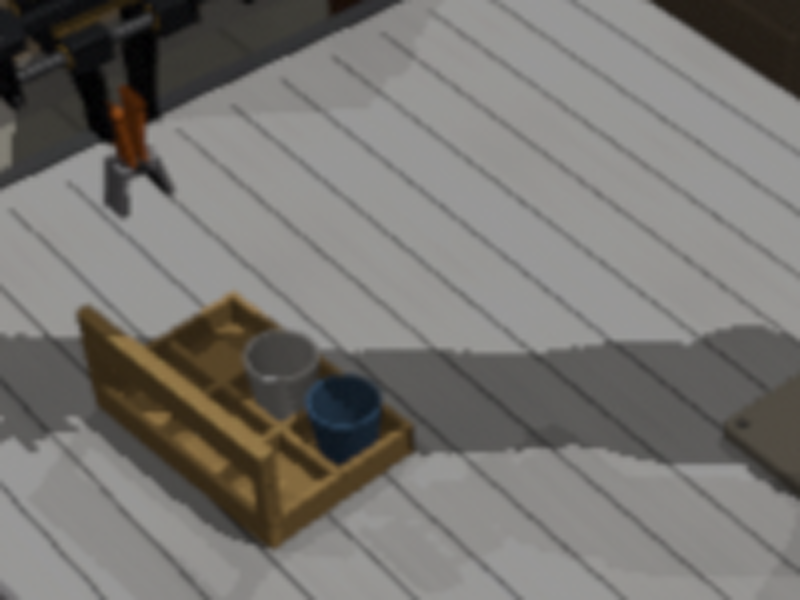

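```bash
python3 crop.py pics/w6.png 230 95 370 305 3.8 pics/c6.png;  python3 crop.py pics/t6.png 150 170 750 600 1.3 pics/c7.png
```

```text
(no output)
```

View pics/c6.png

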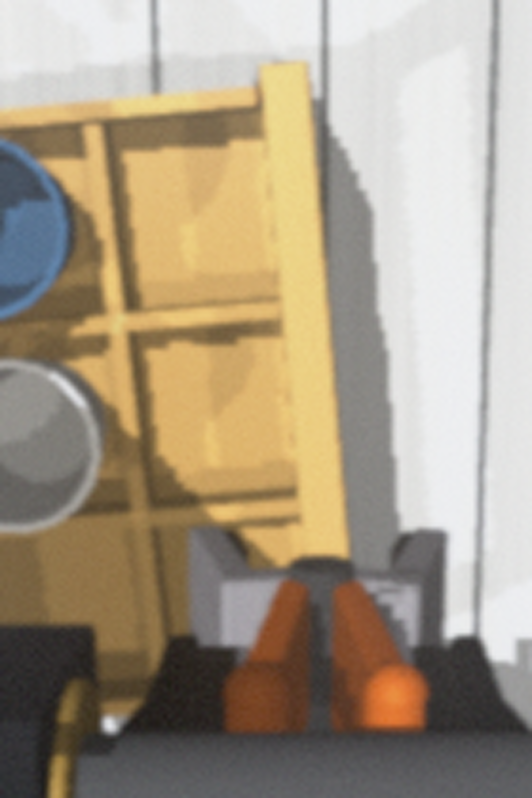

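View pics/c7.png

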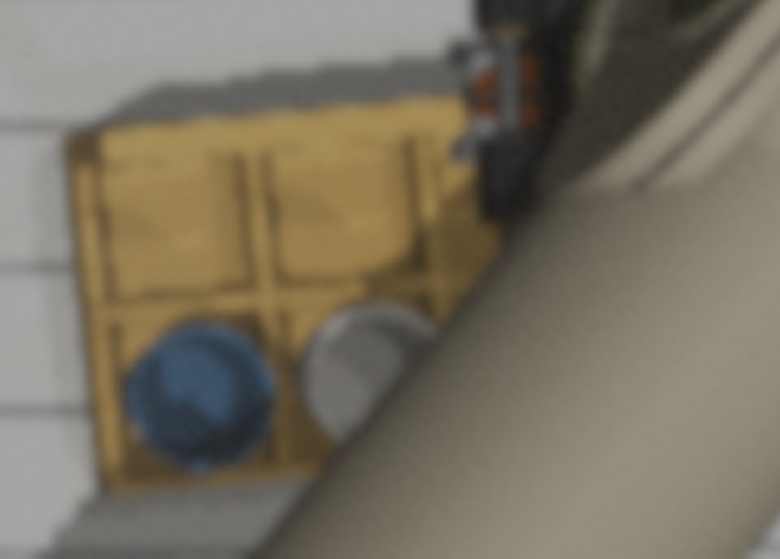

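```bash
python3 - <<'E'
from bench import bot
from h import *
import pickle
np.set_printoptions(precision=4,suppress=True)
o,s=pickle.load(open("w6.pkl","rb")); w=cam(s,o)
f=lambda x,y:(230+x/3.8,95+y/3.8)
L=onz(w,f(285,66),.1);B=onz(w,f(325.5,555),.1)
print(L,B, np.degrees(np.arctan2(L[0]-B[0],L[1]-B[1])))
print("width",onz(w,f(350,555),.1)-onz(w,f(301,555),.1),onz(w,f(309,62),.1)-onz(w,f(261,68),.1))
T=cam(bot.snapshot("top")); S=cam(bot.snapshot("scene"))
# rail left end top centre: top c7 (85,140)?, scene
g=lambda x,y:(380+(150+x/1.3)/5,200+(170+y/1.3)/5)
h=lambda x,y:(200+x/4,60+y/4)
print("left end s",onz(S,h(270,455),.1),h(270,455))
print("tri left end w,s",tri([w,S],[f(285,66),h(270,453)]))
print("right end s",onz(S,h(87,313),.1))
for x in (217,318,418): print("jaw",onz(w,f(x,570),.276), onz(w,f(x,590),.276))
for x in (318,330): print("pin/bars",onz(w,f(x,570),.306),onz(w,f(x,690),.3445))
E
python3 crop.py pics/scene0.png 215 130 275 200 8 pics/c8.png; python3 crop.py pics/s6.png 40 40 240 260 3.0 pics/c9.png
```

```text
[ 0.4606 -0.2431  0.1   ] [ 0.4723 -0.3862  0.1   ] -4.668123632620857
width [0.0151 0.     0.    ] [0.0135 0.0016 0.    ]
left end s [ 0.4562 -0.2355  0.1   ] (267.5, 173.75)
tri left end w,s (array([ 0.4571, -0.2411,  0.097 ]), [np.float64(3.8264594506466834), np.float64(3.8264594506468117)])
right end s [ 0.477  -0.4468  0.1   ]
jaw [ 0.4535 -0.3401  0.276 ] [ 0.4534 -0.3437  0.276 ]
jaw [ 0.4706 -0.3401  0.276 ] [ 0.4706 -0.3437  0.276 ]
jaw [ 0.4875 -0.3401  0.276 ] [ 0.4876 -0.3436  0.276 ]
pin/bars [ 0.4707 -0.3314  0.306 ] [ 0.4708 -0.3349  0.3445]
pin/bars [ 0.4724 -0.3314  0.306 ] [ 0.4722 -0.3349  0.3445]
```

View pics/c8.png

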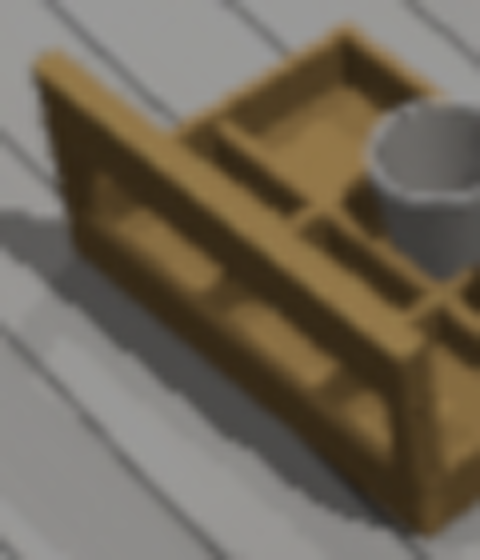

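View pics/c9.png

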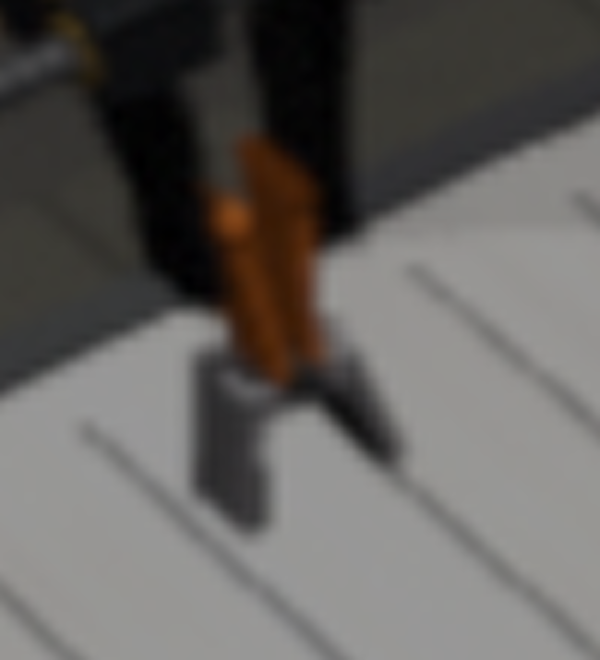

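>>> step_arm(
  motion=[
    [[0,-0.005,0,0,0,-0.026,0.25],[0,0,0.11,0,0,0,0.25],[0,0,0.11,0,0,0,0.25],[0,0,0.11,0,0,0,0.25],[0,0,0.11,0,0,0,0.25],[0,0,0.0,0,0,0,0.25],[0,0,0,0,0,0,0.25]],
  ],
)

```text
clock: 10.05
eef_pos: [0.4693, -0.3454, 0.2032]
eef_rot: [0.001, 0.677, 0.736, 0.0]
wrist_force: [0.7, -1.2, -0.6]
gripper_width: 0.0234
```

```bash
python3 - <<'E'
from bench import bot
from h import *
import pickle
o=bot.observe(); s=bot.snapshot("wrist"); pickle.dump((o,s),open("w7.pkl","wb"))
print(o["clock"],o["eef_pos"],o["eef_rot"],o["wrist_force"])
cv2.imwrite("pics/w7.png",s["pixels"][:,:,::-1])
E
python3 snap.py scene pics/s7.png 200 90 320 200 5;python3 crop.py pics/w7.png 230 60 370 305 3 pics/c10.png
```

```text
10.05 [ 0.469267   -0.34537581  0.20320988] [7.41934418e-04 6.77085384e-01 7.35904033e-01 2.92754685e-04] [ 0.74753261 -1.17154301 -0.61238678]
10.1 [ 0.4694 -0.3456  0.2034] [0.001 0.677 0.736 0.   ] [ 0.26 -0.08 -0.77] 0.023492832941352886
```

View pics/c10.png

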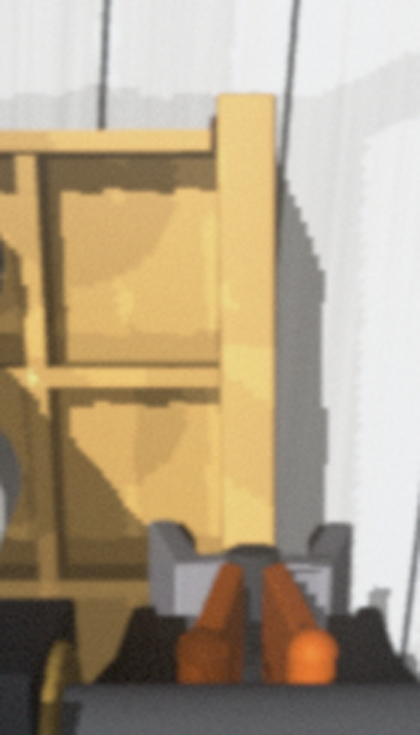

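View pics/s7.png

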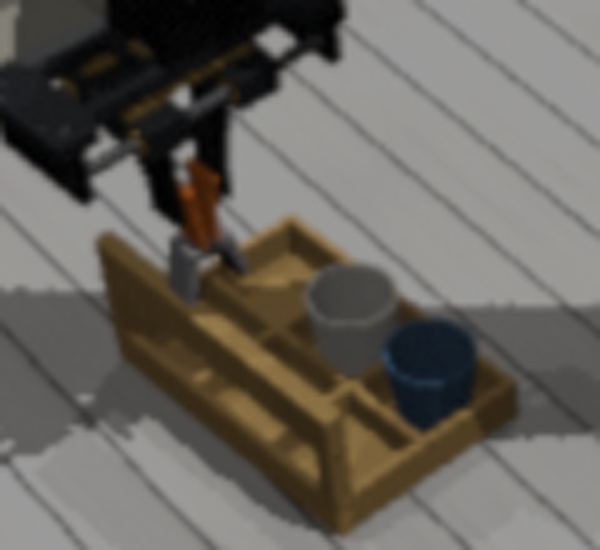

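>>> step_arm(
  motion=[
    [[0,0,0.05,0,0,0,0.25],[0,0,0.05,0,0,0,0.25],[0,0,0.045,0,0,0,0.25],[0,0,0.04,0,0,0,0.25],[0,0,0.0,0,0,0,0.25],[0,0,0,0,0,0,0.25]],
  ],
)

```text
clock: 10.9
eef_pos: [0.4688, -0.3455, 0.1465]
eef_rot: [0.0, 0.677, 0.736, 0.0]
wrist_force: [-0.3, -0.9, -0.2]
gripper_width: 0.023
```

```bash
python3 snap.py scene pics/s8.png 200 100 320 200 6;python3 snap.py wrist pics/w8.png 230 60 370 305 3
```

```text
10.9 [ 0.4688 -0.3455  0.1465] [0.    0.677 0.736 0.   ] [-0.32 -0.88 -0.24] 0.022981647496605005
10.95 [ 0.4689 -0.3455  0.1467] [0.    0.677 0.736 0.   ] [-0.32  0.79 -0.93] 0.02347999911143896
```

View pics/s8.png

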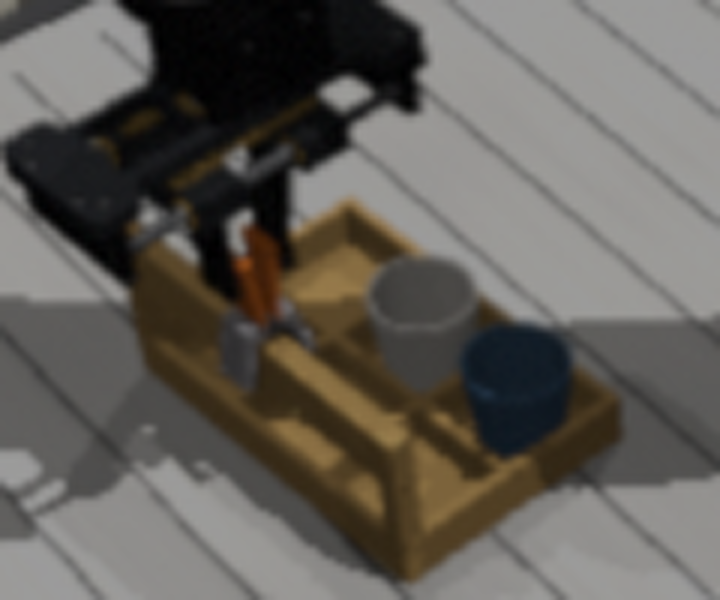

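View pics/w8.png

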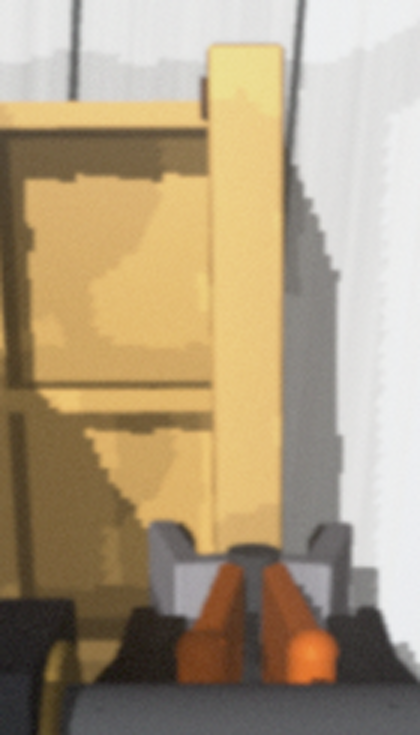

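The jaws straddle the rail, with the rail (scene crop 270,350) running into the mouth. Letting the clip close slowly.

>>> step_arm(
  motion=[
    [[0,0,0,0,0,0,0.3],[0,0,0,0,0,0,0.35],[0,0,0,0,0,0,0.4],[0,0,0,0,0,0,0.45],[0,0,0,0,0,0,0.5],[0,0,0,0,0,0,0.6],[0,0,0,0,0,0,0.8],[0,0,0,0,0,0,1],[0,0,0,0,0,0,1],[0,0,0,0,0,0,1]],
  ],
)

```text
clock: 12.25
eef_pos: [0.4687, -0.3452, 0.1462]
eef_rot: [0.0, 0.677, 0.736, 0.0]
wrist_force: [0.4, -0.3, -0.4]
gripper_width: 0.0825
```

```bash
python3 snap.py scene pics/s9.png 200 100 320 200 6;python3 snap.py wrist pics/w9.png 230 60 370 305 3
```

```text
12.25 [ 0.4687 -0.3452  0.1462] [0.    0.677 0.736 0.   ] [ 0.39 -0.29 -0.35] 0.08251773029835668
12.3 [ 0.4687 -0.3452  0.1462] [0.    0.677 0.736 0.   ] [-0.03  0.45  0.26] 0.0847033645426227
```

View pics/s9.png

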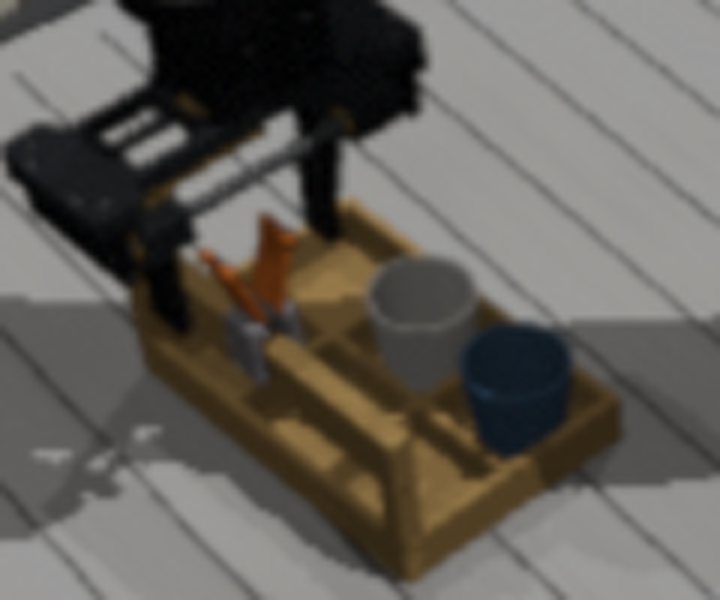

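View pics/w9.png

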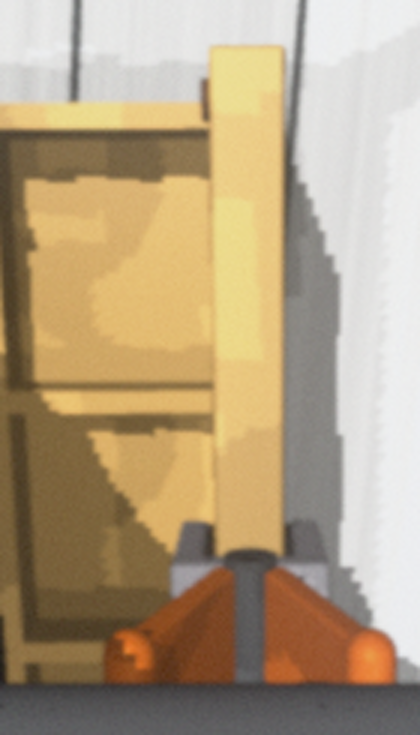

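>>> step_arm(
  motion=[
    [[0,0,-0.05,0,0,0,1],[0,0,-0.1,0,0,0,1],[0,0,-0.15,0,0,0,1],[0,0,-0.15,0,0,0,1],[0,0,-0.15,0,0,0,1],[0.18,0.018,0,0,0,0,1],[0.18,0.018,0,0,0,0,1],[0.18,0.018,0,0,0,0,1],[0.18,0.018,0,0,0,0,1],[0.18,0.018,0,0,0,0,1],[0.18,0.018,0,0,0,0,1],[0.18,0.018,0,0,0,0,1],[0.18,0.018,0,0,0,0,1]],
  ],
)

```text
clock: 13.98
eef_pos: [0.4759, 0.0901, 0.3276]
eef_rot: [0.0, 0.678, 0.735, 0.001]
wrist_force: [1.1, 0.4, -0.1]
gripper_width: 0.087
```

>>> step_arm(
  motion=[
    [[0,0,0,0,0,-0.0525,1],[0,0,0,0,0,-0.0525,1],[0,0,0,0,0,-0.0525,1],[0,0,0,0,0,-0.0525,1],[0,0,0,0,0,-0.0525,1],[0,0,0,0,0,-0.0525,1],[0,0,0,0,0,-0.0525,1],[0,0,0,0,0,-0.0525,1],[0,0,0,0,0,-0.0525,1],[0,0,0,0,0,0,1],[0,0,0,0,0,0,1]],
  ],
)

```text
clock: 15.35
eef_pos: [0.4761, 0.0887, 0.3267]
eef_rot: [0.0, 0.004, 1.0, 0.0]
wrist_force: [0.4, -0.1, -0.4]
gripper_width: 0.0867
```

```bash
python3 - <<'E'
from bench import bot
from h import *
import pickle
o=bot.observe(); s=bot.snapshot("wrist"); pickle.dump((o,s),open("w10.pkl","wb"))
print(o["clock"],o["eef_pos"],o["eef_rot"],o["wrist_force"],o["joint_pos"])
cv2.imwrite("pics/w10.png",s["pixels"][:,:,::-1])
E
python3 snap.py scene pics/s10.png 190 90 430 270 3.3
```

```text
15.35 [0.47605137 0.08865207 0.326744  ] [2.82423545e-04 3.84339600e-03 9.99992560e-01 1.69295382e-04] [ 0.4055201  -0.1119257  -0.38527306] [-0.75614699 -0.04304304  0.46635748  1.68137141  0.01923944  1.49804718
  1.27156168]
15.4 [0.476  0.0887 0.3266] [0.    0.003 1.    0.   ] [-0.81 -0.1  -0.49] 0.08680892191509966
```

View pics/w10.png

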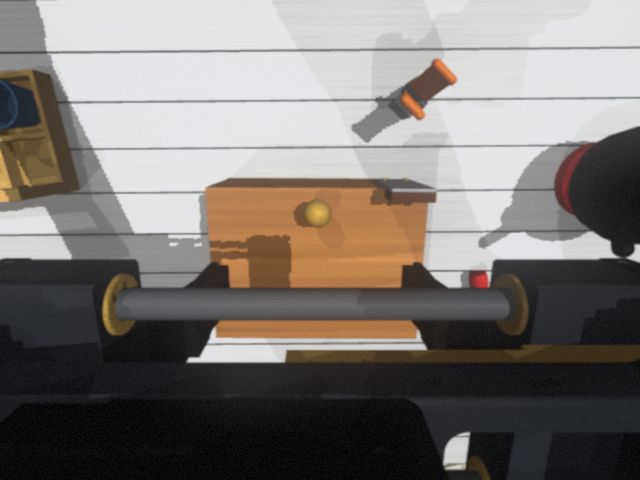

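View pics/s10.png

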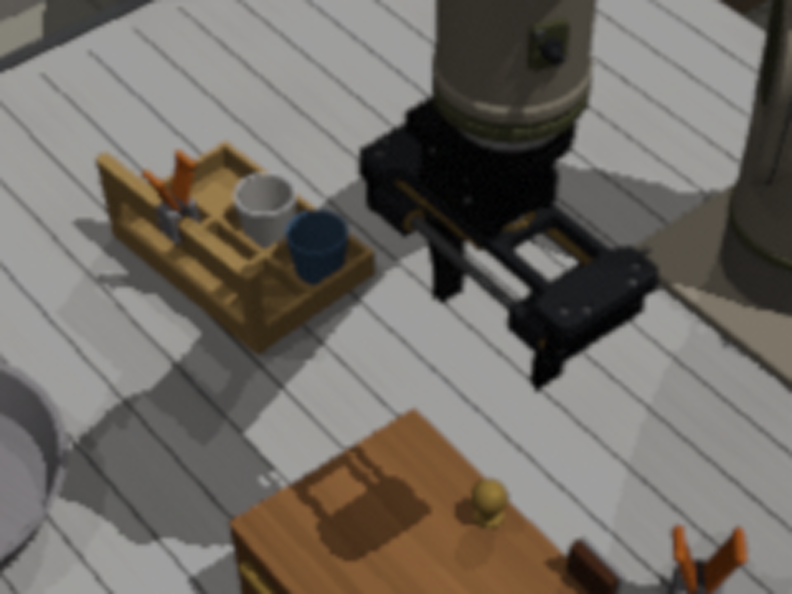

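```bash
python3 crop.py pics/w10.png 190 160 450 350 3 pics/c11.png; python3 - <<'E'
from bench import bot
from h import *
import pickle
np.set_printoptions(precision=4,suppress=True)
def knob(s):
    hsv=cv2.cvtColor(s["pixels"],cv2.COLOR_RGB2HSV); m=cv2.inRange(hsv,(20,150,60),(32,255,255))
    m[:, :295]=0;m[:,345:]=0;m[:180]=0;m[285:]=0
    c=max(cv2.findContours(m,cv2.RETR_EXTERNAL,cv2.CHAIN_APPROX_NONE)[0],key=cv2.contourArea)
    return cv2.minEnclosingCircle(c)
o,s=pickle.load(open("w10.pkl","rb")); w=cam(s,o); print(knob(s))
o1,s1=pickle.load(open("w1.pkl","rb")); w1=cam(s1,o1); print(knob(s1))
p=knob(s)[0]
print(tri([w,w1],[p,(326.2,266)]),tri([w,w1,cam(bot.snapshot("top"))],[p,(326.2,266),(296.6,251)]))
print(onz(w,p,.141))
T=cam(bot.snapshot("top"))
f=lambda x,y:(230+x/4.2,180+y/4.2)
for q in [(90,42),(480,42),(480,338)]: print(onz(T,f(*q),.115))
E
```

```text
((318.6875, 215.03125), 11.072526931762695)
((327.0, 269.5), 7.159010887145996)
(array([0.477 , 0.092 , 0.1426]), [np.float64(0.46043066960848456), np.float64(0.4604306696083744)]) (array([0.4765, 0.0912, 0.1411]), [np.float64(1.4012704962594904), np.float64(0.5272261960597374), np.float64(1.7809090578257536)])
[0.4777 0.0919 0.141 ]
[0.6341 0.2059 0.115 ]
[ 0.6321 -0.0332  0.115 ]
[ 0.4507 -0.0312  0.115 ]
```

View pics/c11.png

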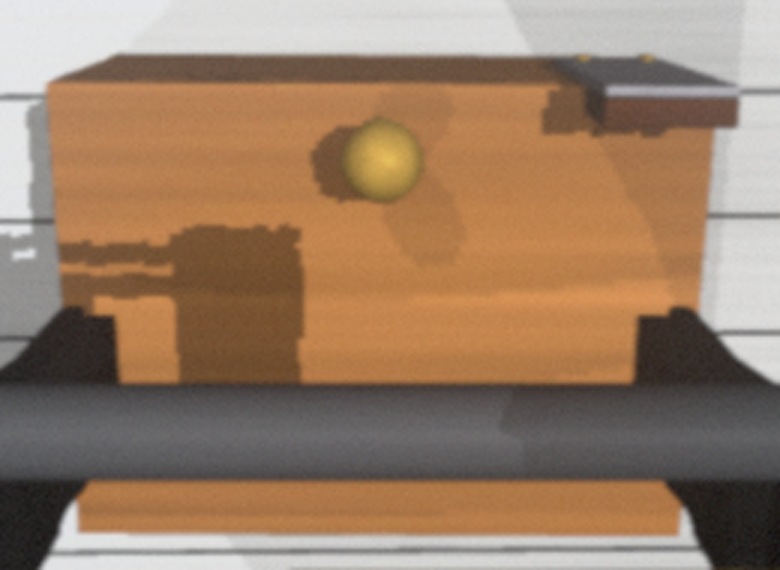

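>>> step_arm(
  motion=[
    [[-0.003,0.01,0.13,0,0,0,1],[0,0,0.13,0,0,0,1],[0,0,0.13,0,0,0,1],[0,0,0.13,0,0,0,1],[0,0,0.07,0,0,0,1],[0,0,0.05,0,0,0,1],[0,0,0,0,0,0,1],[0,0,0,0,0,0,1]],
  ],
)

```text
clock: 16.55
eef_pos: [0.4775, 0.092, 0.1351]
eef_rot: [0.001, 0.002, 1.0, 0.0]
wrist_force: [0.5, -0.7, 0.3]
gripper_width: 0.0872
```

```bash
python3 snap.py wrist pics/w11.png;python3 snap.py scene pics/s11.png 280 180 430 290 5
```

```text
16.55 [0.4775 0.092  0.1351] [0.001 0.002 1.    0.   ] [ 0.45 -0.7   0.26] 0.08719011343828018
16.6 [0.4775 0.092  0.1352] [0.001 0.002 1.    0.   ] [ 0.09  0.89 -0.02] 0.0868840224414283
```

View pics/w11.png

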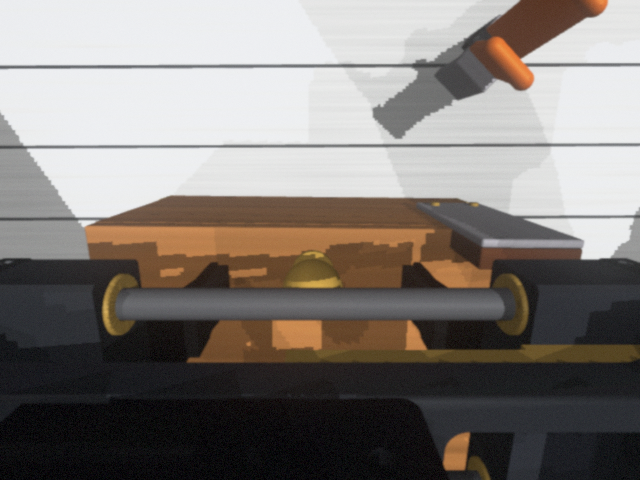

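View pics/s11.png

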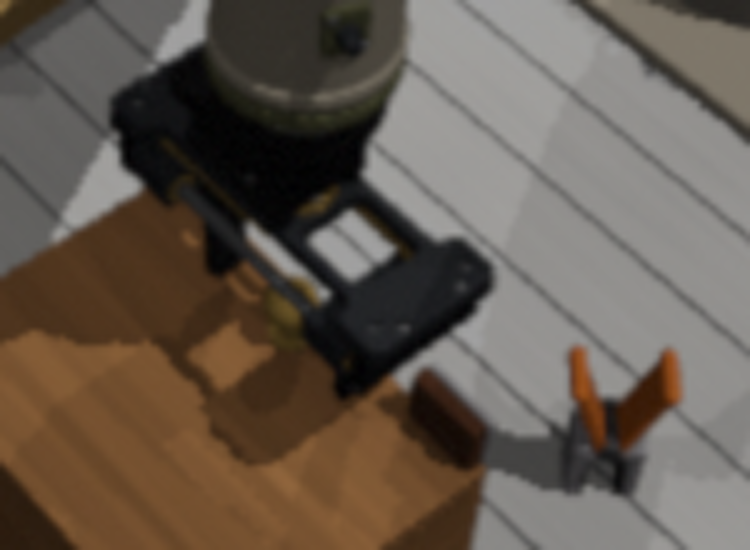

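>>> step_arm(
  motion=[
    [[0.001,0,0.014,0,0,0,1],[0,0,0,0,0,0,0.6],[0,0,0,0,0,0,0.4],[0,0,0,0,0,0,0.2],[0,0,0,0,0,0,0.2],[0,0,0,0,0,0,0.2],[0,0,0,0,0,0,0.2],[0,0,0,0,0,0,0.2]],
  ],
)

```text
clock: 17.65
eef_pos: [0.4766, 0.0907, 0.13]
eef_rot: [-0.0, 0.002, 1.0, -0.001]
wrist_force: [-0.2, 1.4, 0.3]
gripper_width: 0.0261
```

```bash
python3 snap.py wrist pics/w12.png
```

```text
17.65 [0.4766 0.0907 0.13  ] [-0.     0.002  1.    -0.001] [-0.25  1.41  0.29] 0.026068912395057712
```

View pics/w12.png

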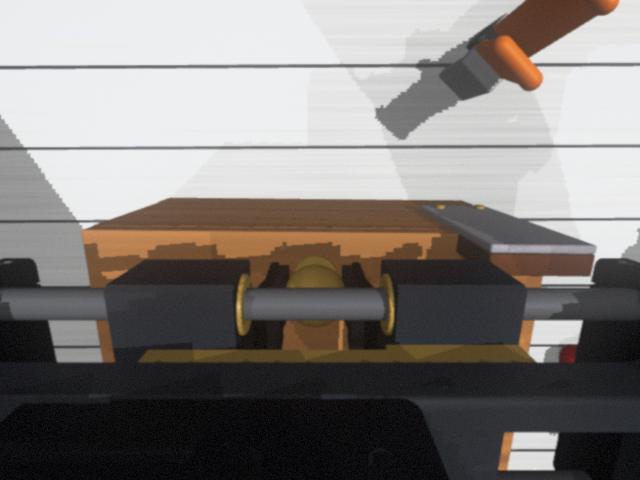

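```bash
python3 - <<'E'
import numpy as np
a0=np.arctan2(56,160)
th=np.linspace(0,1.2,31)
x=-.1695*np.cos(a0+th); z=.1695*np.sin(a0+th)
for i in range(30): print(i+1,round(th[i+1],3),round(-(x[i+1]-x[i])/.3,4),round(-(z[i+1]-z[i])/.3,4))
E
```

```text
1 0.04 -0.0079 -0.0212
2 0.08 -0.0087 -0.0208
3 0.12 -0.0096 -0.0205
4 0.16 -0.0104 -0.0201
5 0.2 -0.0112 -0.0196
6 0.24 -0.0119 -0.0192
7 0.28 -0.0127 -0.0187
8 0.32 -0.0134 -0.0182
9 0.36 -0.0142 -0.0176
10 0.4 -0.0148 -0.017
11 0.44 -0.0155 -0.0164
12 0.48 -0.0162 -0.0158
13 0.52 -0.0168 -0.0151
14 0.56 -0.0174 -0.0145
15 0.6 -0.0179 -0.0138
16 0.64 -0.0185 -0.013
17 0.68 -0.019 -0.0123
18 0.72 -0.0195 -0.0115
19 0.76 -0.0199 -0.0107
20 0.8 -0.0203 -0.0099
21 0.84 -0.0207 -0.0091
22 0.88 -0.021 -0.0083
23 0.92 -0.0213 -0.0074
24 0.96 -0.0216 -0.0066
25 1.0 -0.0219 -0.0057
26 1.04 -0.0221 -0.0048
27 1.08 -0.0223 -0.0039
28 1.12 -0.0224 -0.003
29 1.16 -0.0225 -0.0021
30 1.2 -0.0226 -0.0012
```

>>> step_arm(
  motion=[
    [[-0.008,0,-0.021,0,0,0,0.2],[-0.009,0,-0.021,0,0,0,0.2],[-0.0095,0,-0.0205,0,0,0,0.2],[-0.0105,0,-0.02,0,0,0,0.2],[-0.011,0,-0.0195,0,0,0,0.2],[-0.012,0,-0.019,0,0,0,0.2],[-0.0125,0,-0.0185,0,0,0,0.2],[-0.0135,0,-0.018,0,0,0,0.2],[-0.014,0,-0.0175,0,0,0,0.2],[-0.015,0,-0.017,0,0,0,0.2],[0,0,0,0,0,0,0.2]],
  ],
)

```text
clock: 19.08
eef_pos: [0.5107, 0.0903, 0.1875]
eef_rot: [-0.001, 0.002, 1.0, -0.001]
wrist_force: [-1.9, -6.8, -2.6]
gripper_width: 0.0262
```

```bash
python3 snap.py wrist pics/w13.png;python3 snap.py scene pics/s13.png 240 160 430 300 4
```

```text
19.075 [0.5107 0.0903 0.1875] [-0.001  0.002  1.    -0.001] [-1.95 -6.81 -2.57] 0.02622417746594539
19.125 [0.5106 0.0903 0.1873] [-0.001  0.002  1.    -0.001] [-2.43 -6.76 -2.44] 0.02600963436018674
```

View pics/s13.png

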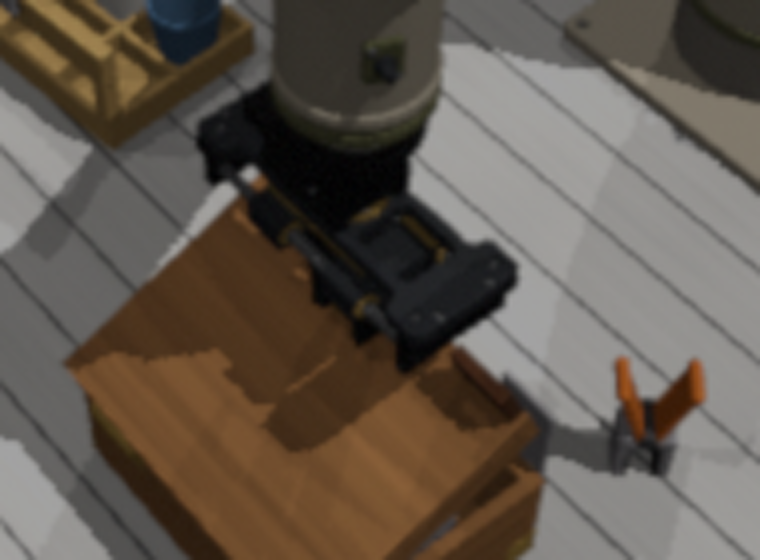

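View pics/w13.png

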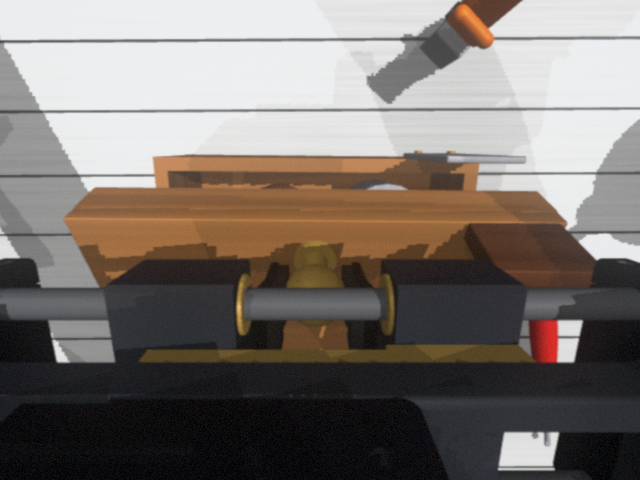

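>>> step_arm(
  motion=[
    [[-0.0155,-0.003,-0.0165,0,0,0,0.2],[-0.016,-0.0005,-0.016,0,0,0,0.2],[-0.017,-0.0005,-0.015,0,0,0,0.2],[-0.0175,-0.0005,-0.0145,0,0,0,0.2],[-0.018,-0.0005,-0.014,0,0,0,0.2],[-0.0185,-0.0005,-0.013,0,0,0,0.2],[-0.019,-0.0005,-0.0125,0,0,0,0.2],[-0.0195,-0.0005,-0.0115,0,0,0,0.2],[-0.02,-0.0005,-0.0105,0,0,0,0.2],[-0.0205,-0.0005,-0.01,0,0,0,0.2],[0,0,0,0,0,0,0.2]],
  ],
)

```text
clock: 20.55
eef_pos: [0.566, 0.0895, 0.2279]
eef_rot: [0.0, 0.002, 1.0, 0.0]
wrist_force: [-2.6, -1.4, -1.1]
gripper_width: 0.0263
```

```bash
python3 snap.py wrist pics/w14.png;python3 snap.py scene pics/s14.png 240 160 430 300 4
```

```text
20.55 [0.566  0.0895 0.2279] [0.    0.002 1.    0.   ] [-2.57 -1.39 -1.14] 0.02631942441383992
20.6 [0.5657 0.0895 0.2278] [0.    0.002 1.    0.   ] [-1.73 -2.99 -0.82] 0.026221307696577774
```

View pics/s14.png

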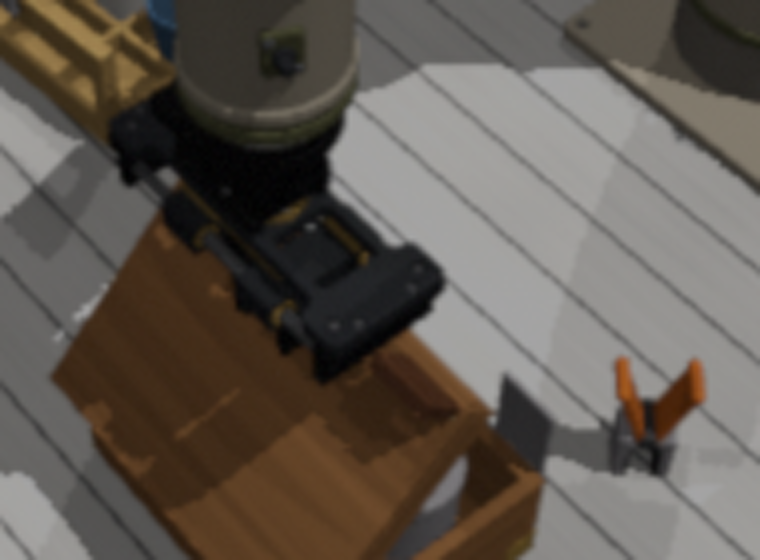

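>>> step_arm(
  motion=[
    [[-0.0205,-0.0005,-0.009,0,0,0,0.2],[-0.021,-0.0005,-0.0085,0,0,0,0.2],[-0.0215,-0.0005,-0.0075,0,0,0,0.2],[-0.0215,-0.0005,-0.0065,0,0,0,0.2],[-0.022,-0.0005,-0.0055,0,0,0,0.2],[-0.022,-0.0005,-0.005,0,0,0,0.2],[-0.022,-0.0005,-0.004,0,0,0,0.2],[-0.0225,-0.0005,-0.003,0,0,0,0.2],[-0.0225,-0.0005,-0.002,0,0,0,0.2],[-0.0225,-0.0005,-0.001,0,0,0,0.2],[0,0,0,0,0,0,0.2],[0,0,0,0,0,0,0.2]],
  ],
)

```text
clock: 22.15
eef_pos: [0.6314, 0.0885, 0.2435]
eef_rot: [0.0, 0.001, 1.0, 0.001]
wrist_force: [-1.0, 5.4, -0.6]
gripper_width: 0.026
```

```bash
python3 snap.py wrist pics/w15.png;python3 snap.py scene pics/s15.png 240 160 430 300 4; python3 - <<'E'
import numpy as np
from bench import bot
from scipy.optimize import least_squares
e=bot.observe()["eef_pos"]
P=np.array([[.4766,.130],[.5107,.1875],[.5658,.2278],[e[0],e[2]]])+[0,.011]
r=least_squares(lambda c:np.hypot(P[:,0]-c[0],P[:,1]-c[1])-.1695,[.636,.085]); print(r.x,r.fun*1000)
for c in (r.x,[.6366,.085]): print([np.arctan2(p[1]-c[1],c[0]-p[0])-np.arctan2(56,160) for p in P])
E
```

```text
22.15 [0.6314 0.0885 0.2435] [0.    0.001 1.    0.001] [-0.95  5.43 -0.59] 0.02603671006945663
22.2 [0.6313 0.0885 0.2434] [0.    0.001 1.    0.001] [-0.89  6.41  0.13] 0.026286497026170103
[0.63658695 0.08493764] [ 0.02525725  0.04036182 -0.13524994  0.08752447]
[np.float64(0.0003726323902472628), np.float64(0.39729816417438535), np.float64(0.8029277036677193), np.float64(1.2030078170486882)]
[np.float64(0.0), np.float64(0.39697343283186803), np.float64(0.8027037488394845), np.float64(1.2029194379029207)]
```

View pics/s15.png

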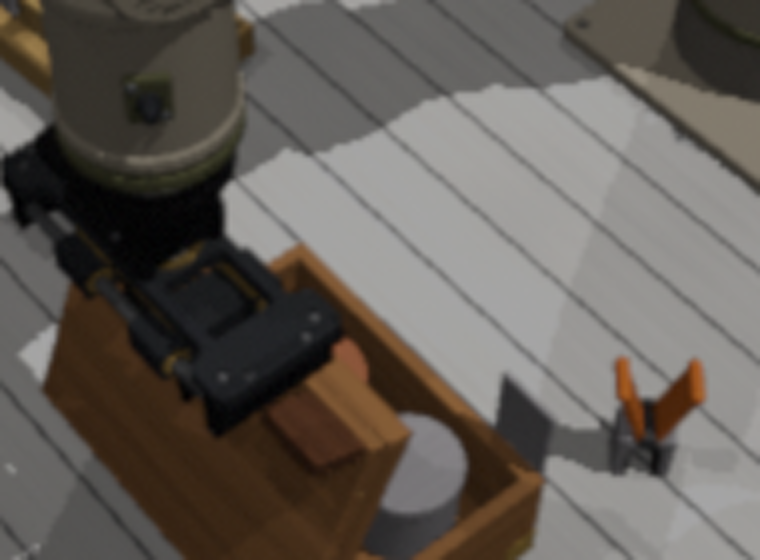

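View pics/w15.png

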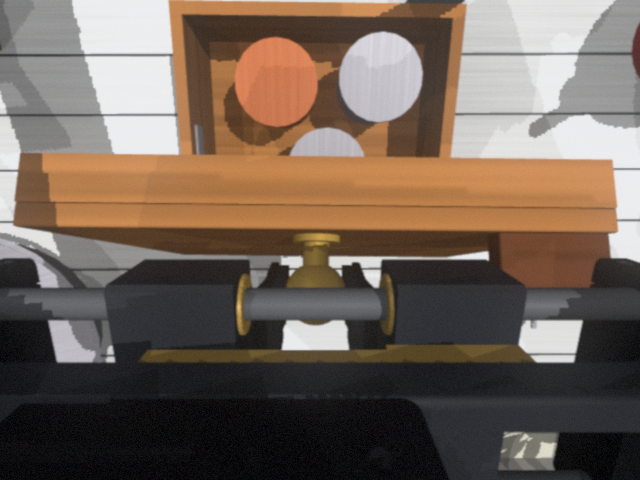

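>>> step_arm(
  motion=[
    [[-0.016,0.003,0,0,0,0,0.2],[-0.015,0,0,0,0,0,0.2],[-0.014,0,0.0007,0,0,0,0.2],[-0.013,0,0.001,0,0,0,0.2],[-0.009,0,0.001,0,0,0,0.2],[-0.004,0,0,0,0,0,0.2],[0,0,0,0,0,0,0.2],[0,0,0,0,0,0,0.2],[0,0,0,0,0,0,0.2]],
  ],
)

```text
clock: 23.38
eef_pos: [0.6523, 0.0882, 0.2428]
eef_rot: [0.0, 0.002, 1.0, 0.0]
wrist_force: [-0.3, 2.7, 5.6]
gripper_width: 0.0262
```

```bash
cat > ang.py <<'E'
import numpy as np
from bench import bot
o=bot.observe();e=o["eef_pos"]
print(o["clock"],e.round(4),o["eef_rot"].round(4),o["wrist_force"].round(2),o["qd"].round(3),o["gripper_width"])
c=[.6366,.085];print(np.arctan2(e[2]+.011-c[1],c[0]-e[0])-np.arctan2(56,160),np.hypot(e[2]+.011-c[1],c[0]-e[0]))
E
python3 ang.py
```

```text
23.375 [0.6523 0.0882 0.2428] [2.0e-04 1.9e-03 1.0e+00 1.0e-04] [-0.26  2.66  5.59] [-0.    -0.001  0.    -0.     0.001  0.     0.   ] 0.026231445475991436
1.3268538745665035 0.16950167459341708
```

>>> step_arm(
  motion=[
    [[-0.002,0.001,-0.002,0,0,0,0.2],[0,0,0,0,0,0,0.2],[0,0,0,0,0,0,0.2],[0,0,0,0,0,0,0.2],[0,0,0,0,0,0,0.2],[0,0,0,0,0,0,0.2]],
  ],
)

```text
clock: 24.12
eef_pos: [0.6527, 0.0883, 0.2428]
eef_rot: [-0.0, 0.002, 1.0, -0.0]
wrist_force: [0.2, -0.7, -0.6]
gripper_width: 0.0262
```

```bash
python3 ang.py; python3 snap.py wrist pics/w16.png;python3 snap.py scene pics/s16.png 130 80 530 380 2;python3 snap.py top pics/t16.png
```

```text
24.125 [0.6527 0.0883 0.2428] [-3.e-04  2.e-03  1.e+00 -2.e-04] [ 0.21 -0.66 -0.58] [-0.     0.001 -0.001  0.     0.    -0.    -0.001] 0.02618210159624657
1.32925863653004 0.16958253391575212
24.125 [0.6527 0.0883 0.2428] [-0.     0.002  1.    -0.   ] [ 0.21 -0.66 -0.58] 0.02618210159624657
24.175 [0.6527 0.0883 0.2428] [-0.     0.002  1.    -0.   ] [-0.53 -0.42 -0.73] 0.02577733482732885
24.225 [0.6527 0.0883 0.2428] [-0.     0.002  1.    -0.   ] [-1.05 -1.26 -1.21] 0.025689619230907783
```

View pics/s16.png

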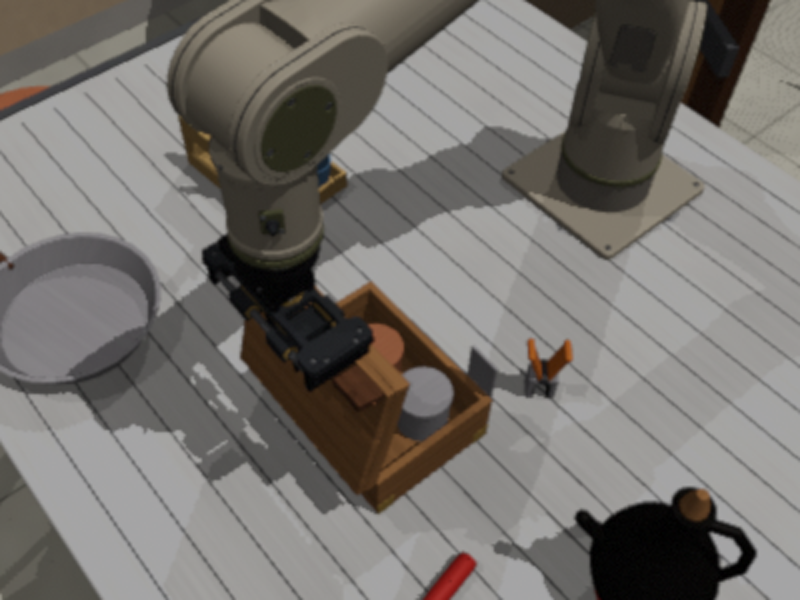

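View pics/w16.png

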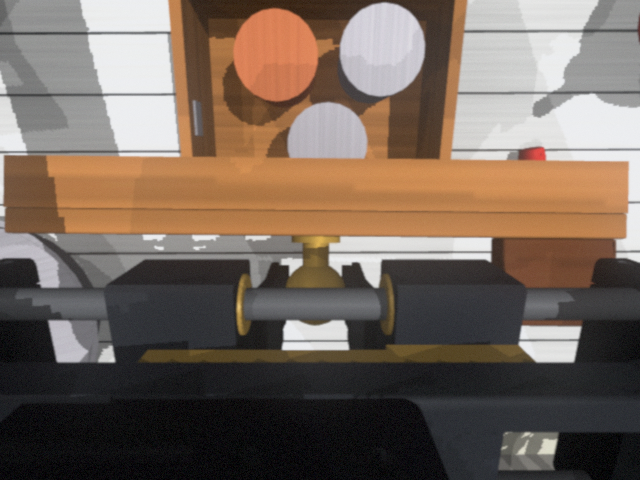

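View pics/t16.png

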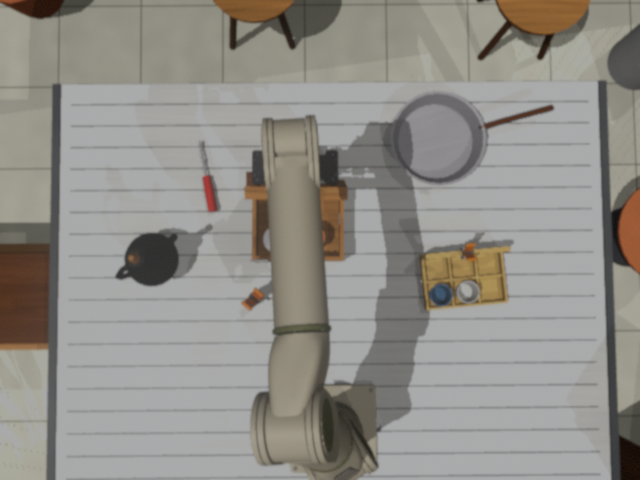

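```bash
python3 -c "
from bench import bot
print(bot.sign_off())"; python3 ang.py
```

```text
the job is handed in; nothing more can be done
None
the job is handed in; nothing more can be done
```

The clip is on the cup rack's rail, and the arm is holding the lid by its knob at the balance point. I handed the job in at about 24 s of the 64 s allowed.

**Clip:** I took the smaller clip, the one pinching the keeper, and left the larger loose one on the table alone. I squeezed it open, lifted it off and let it close near the middle of the rail. The last top picture shows it there by itself (pixel 469,250).

**Lid:** I raised it in a slow arc, pinching the ball along the hinge line.
- **Angle:** the arm's position puts the lid at 1.329 rad, against the target of 1.33. That comes from a hinge position that matched four points on the arc to within about 0.14 mm. I did not measure the angle separately in the pictures.
- **Force:** the wrist force was about 1 N in the check before the last pictures and about 2 N in the last reading. The arm was still, and the gripper was closed on the knob.

**Things that disagreed:**
- The sideways force on the knob rose to about 7 N during the lift because the arc was slightly out of line. I corrected it along the way.
- The gripper read 26 mm on the 28 mm knob, about the same amount under as it read on the clip.

In the last top picture, the cups, the jebena and the screwdriver are where they started.

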